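# Hold back the belt tensioner of a dental bench finisher

## Robot

A 6-joint arm with a two-finger parallel gripper is mounted at the origin on the work surface. World frame = base frame: x ahead of the robot, y to its left, z up, the work surface at z = 0. Lengths are in mm, angles in rad, forces in N, time in s.
With the tool pointing down it reaches from about 350 to 925 mm from the base axis. Payload 6.4 kg.
Tool frame: the origin (TCP) lies between the finger pads; the fingertips stand 19 mm ahead of it and the grasp point (between the pads) is the TCP; z points along the fingers, x is the direction in which the jaws open and shut, and the axes are right-handed (so a half turn about z gives the same grasp; the last joint's range is limited). The gripper opens to 85 mm and grips with 20 to 120 N. Pads are 22 mm wide; open, the fingers measure 114 mm over their backs; the gripper's body (76 mm by 85 mm) begins 54 mm behind the grasp point. The pads swing forward as they close: fully open they stand 13 mm farther back than shut.
Start: joints at [1.155, 0.245, 1.558, -0, 1.339, -0.174], TCP at [155.639, 631.102, 216.39] pointing down, gripper open.
Joint ranges: [-3.13, 3.13], [-1.02, 2.26], [0.13, 2.54], [-0.95, 4.09], [0.21, 2.88], [-2.74, 2.74]. Speed limits (rad/s): [2.57, 2.57, 3.14, 3.14, 3.14, 3.14].

## Interface

Orientations are given as a unit quaternion [w, x, y, z].
In Python, from bench import get_state, cams, manip, nets gives the robot as it stands. The module is installed in compiled form; this text tells all that it offers.
- The arm moves only by the shell command python3 -m inch 'ROWS' [OPENING] [FORCE]. ROWS is JSON, a list of rows, each an object with "travel": the shift along the tool's x, y, z in m, a list of three; "twist": the turn about the tool's z in rad. In form: [{"travel": [dx, dy, dz], "twist": twist}, ...]. A call has 1 to 8 rows; each row is the pose to reach, as a shift and turn from the pose measured when the call began, along the tool's axes at that moment; what a row does not reach only later rows make up. A row lasts 1/10 s, in which the tool goes at most 50 mm and 8.59 degrees, less where a joint would pass 70% of its speed; a pose out of reach is approached as far as the arm can. A call with a gripper value outside its range is refused whole. OPENING is the opening, from -1 (shut) to 1 (fully open), set as the call begins (- or left out, the last holds). The fingers move at their own pace and stop on an object; FORCE is the grip in N (left out, the last holds). Time passes only in rows, so rows that repeat a pose let the fingers close. It gives the time, the measured TCP pose, the force and the opening at its end, in the units of the state.
- get_state(): the state, without advancing time (a new reading comes with each control period).
- cams.grab_frame(name): name is "side" or "top"; returns a dict with "frame" (420x560x3 uint8, blue, green, red), "mtx" (3x3 intrinsics, pixels), "dist" ([k1, k2, p1, p2, k3] as OpenCV has them; the pictures are not rectified), "camera_from_world" (4x4, takes a point from world to camera coordinates). Camera axes: x right, y up, looking along -z (the intrinsics and any distortion apply to the point x, -y, -z); pixel columns grow to the right and rows downward; lengths in mm; the calibration is good to about 2 mm. A picture is of the moment at which its call begins. There is no depth.
- manip.job_done(): hands the job in, once; it reports no verdict.
Trained networks look in a picture, given as the dict that the camera call returned (one of the last four; its "shot" number tells which), for a name from the list of things; names that differ only in an ending like _2 or _b are one class to them, and where a whole thing is asked for, a point or a joint stands for the part that bears it (a point fixed in the world has none). Each returns a list of dicts, best first, with "confidence" (0 to 1); they miss things now and then, are a little off and sometimes report something else, mostly with a low value. They report only what shows in the picture. A call takes as long as a camera call.
- nets.outline_of(name, picture): "pixels" (420x560 bool, what is visible of it) and "bbox" ([centre column, centre row, width, height] in pixels, round what is visible of it).
- nets.place_of(name, picture): "position" ([row, column] in pixels: a listed point, or the origin of a listed thing).
The state is a dict: "t": time; "joint_pos": joint angles; "joint_velocities": joint speeds; "effort": joint torques, N m; "ee_pos": TCP position; "ee_rot": TCP orientation; "force": force on the tool from outside, world axes, zero at the start; "wrist_torque": the same for the moment, N m; "grip_width": opening from 0.0 (shut) to 1.0 (fully open).
Only numpy, scipy, OpenCV 4.12 (cv2) and the standard library are available. Lean on these libraries where they do the work, as an engineer would, in place of code of your own. Each camera call takes 0.05 s, during which the arm holds its last target.

## Task

The belt finisher on the bench has its belt off and is to get a new one. First press the pawl lever down by its thumb pad until its detent holds it down by itself, then push the sprung tensioner arm back by its upright push plate, through its ratchet click and clearly beyond it, so that your push and not the pawl carries the spring. Finish while still holding the arm back there, and leave the jar, the bowl and the cast on the bench where they are.

Things in the scene. Friction and masses are not known exactly. Their poses are not given: they have to be found in the camera images.
- finisher: belt finisher fixed to the bench: low white deck 290 x 350 mm, top 30 mm high. Origin on the bench under the tensioner arm's pivot; at yaw 0 its x axis points away from the robot, y to the robot's left; deck spans x -75 to 215, y -180 to 170 mm. Tensioner arm on the +y half, pawl lever on the -y half
- motor_box (a point): centre of the top of the white motor box at the deck's far side, 80 mm high (90 x 160 mm; deck x 115 to 205, y -170 to -10 mm). Also fixed there, tops 66 mm high: drive pulley (r 22 mm at x 85, y -50) and contact wheel (r 30 mm at x 170, y 100)
- pad_top (a point): centre of the top of the pawl lever's black thumb pad, 32 x 34 mm, z axis out of the pad. Lever up: about 116 mm above the bench, leaning 0.38 rad, at deck y -89 mm; latched: level, 86 mm high, at deck x 0, y -75 mm
- lever_hinge (a point): the pawl lever's hinge, running along the deck's x axis at y -160 mm, 65 mm high; the pad's centre is 85 mm from it towards +y. A fixed detent post, 76 mm high, stands beside the lever at deck x 19 to 37, y -111 to -89 mm
- pawl_lever (a joint): angle of the pawl lever in rad: 0 sprung up, 0.37 latched down by its detent, 0.405 stop. The pad needs about 2 N at first and up to 8 N halfway, where the detent gives way; once latched it stays down when let go
- pivot_top (a point): centre of the tensioner arm's vertical pivot, 62 mm above the bench; the deck's x 0, y 0
- push_face (a point): middle of the robot-side face of the tensioner arm's black upright push plate, 85 mm above the bench, 105 mm from the pivot. Plate 44 mm wide along the arm, 10 mm thick, 52 to 112 mm above the bench. x axis: through the plate, the way to push; y: along the arm, away from the pivot. An idler roller (r 15 mm, top 77 mm high) stands on the arm 58 mm from the pivot
- tensioner (a joint): tensioner arm angle in rad: 0 at rest along the deck's +y, growing as the plate is pushed to the deck's +x (clockwise from above); stop at 0.68. Sprung back, 5 N at the plate at rest, 9 N at 0.5, some 3 N more at the tooth. With the lever down the ratchet clicks at about 0.42; let go, the arm then rests on the pawl at 0.43. Beyond 0.5 it is clear of the pawl
- mixing_bowl: grey bowl, 110 mm across, 60 mm high, origin under its centre; bystander
- powder_jar: white jar, 64 mm across, 85 mm high, origin under its centre; bystander
- dental_cast: plaster cast of a tooth arch, 50 x 66 x 27 mm, origin under its centre; bystander

How it is judged (in metres and radians):
On the way, in this order (a step that is already met when the one before it is completed fails the run):
1. the pawl lever is down, held by its detent with the robot off it (value of joint pawl_lever above 0.345 rad and contact force between each of the arm, the fingers and pawl_lever below 0.3 N), for 0.2 s.
2. the tensioner arm is pushed beyond its ratchet click (value of joint tensioner above 0.5 rad), for 0.2 s.
At the end, for the whole second after the job is handed in: the pawl lever is latched down (joint above 0.345 rad) and untouched by the robot; the tensioner arm stands still beyond its click (joint above 0.49 rad; the pawl alone would leave it at 0.43), held there by the robot pressing on it with more than 2 N (all of step 1 and value of joint tensioner above 0.49 rad and velocity of joint tensioner between -0.1 and 0.1 rad/s and contact force between any of the fingers, the arm and tensioner above 2 N); the arm keeps its last pose, push and grip.
It fails at once if the bowl, jar or cast is shifted by more than 30 mm (distance of any of mixing_bowl, powder_jar, dental_cast from where it was at the start of the episode above 0.03 m).
It also fails if it takes over 38 s, if anything falls off the work surface, if the arm or the gripper's body presses on something with over 40 N, if the wrist force passes 120 N, or if a joint passes its speed limit or range.

## Working session

There is one attempt and no reset: what is moved stays moved. The work goes in short steps, Python scripts to look and compute and a shell command to move; the robot and the scene stay as the last step left them, time stands still between calls to the robot, and variables do not carry over. Pictures are saved under pics/ and viewed, and the job is handed in when it is done.

```bash
mkdir -p pics
cat > h.py <<'E'
import numpy as np, cv2
from bench import get_state, cams, manip, nets
def ray(pic,rc):
    # returns origin, dir in world
    T=np.array(pic["camera_from_world"]);K=np.array(pic["mtx"]);d=np.array(pic["dist"])
    u=cv2.undistortPoints(np.array([[[rc[1],rc[0]]]],float),K,d)[0,0]
    R=T[:3,:3]; o=-R.T@T[:3,3]; v=R.T@np.array([u[0],-u[1],-1.0])
    return o,v/np.linalg.norm(v)
def atz(pic,rc,z):
    o,v=ray(pic,rc); return o+v*(z-o[2])/v[2]
def tri(a,ra,b,rb):
    o1,v1=ray(a,ra);o2,v2=ray(b,rb)
    A=np.stack([v1,-v2],1); s=np.linalg.lstsq(A,o2-o1,rcond=None)[0]
    p,q=o1+v1*s[0],o2+v2*s[1]
    return (p+q)/2,np.linalg.norm(p-q)
E
python3 - <<'E'
from h import *
np.set_printoptions(precision=1,suppress=True)
P={n:cams.grab_frame(n) for n in("side","top")}
for n in P: cv2.imwrite(f"pics/{n}0.png",P[n]["frame"])
Z=dict(finisher=0,motor_box=80,pad_top=116,lever_hinge=65,pivot_top=62,push_face=85,mixing_bowl=0,powder_jar=0,dental_cast=0)
for k,z in Z.items():
    r={}
    for n in P:
        o=nets.place_of(k,P[n])
        if o: r[n]=o[0]["position"]; print(k,n,np.array(r[n]),round(o[0]["confidence"],2),len(o),atz(P[n],r[n],z))
    if len(r)==2: print("   tri",*tri(P["side"],r["side"],P["top"],r["top"]))
print(get_state())
E
```

```text
finisher side [234.5 250.2] 0.82 1 [520.3  98.1   0. ]
finisher top [259.5 263. ] 0.7 1 [510.1 105.2   0. ]
   tri [514.9 101.3   1.3] 12.408795882115218
motor_box side [219.8 314.1] 0.63 1 [632.9 -30.3  80. ]
motor_box top [204.5 319.2] 0.59 1 [634.2 -32.6  80. ]
   tri [633.1 -31.6  81.3] 2.500460726981208
pad_top side [231.5 257.7] 0.59 1 [486.   24.9 116. ]
pad_top top [270.5 297. ] 0.56 1 [481.6  26.4 116. ]
   tri [483.3  25.1 118. ] 4.352853058581971
lever_hinge side [264.7 268.9] 0.77 1 [461.3 -38.3  65. ]
lever_hinge top [279.6 324.1] 0.82 1 [457.8 -39.   65. ]
   tri [458.8 -39.3  68.7] 2.2795177026159315
pivot_top side [215.6 241.3] 0.89 2 [517.2 125.3  62. ]
pivot_top top [256.8 260.1] 0.94 1 [515.8 110.2  62. ]
   tri [512.3 112.1  78.5] 7.9694541587084355
push_face side [186.8 226.8] 0.6 1 [545.6 215.3  85. ]
push_face top [243.1 212.7] 0.93 1 [550.2 218.4  85. ]
   tri [549.8 219.8  78.5] 1.8405934011756386
mixing_bowl side [152.5 251.1] 0.93 2 [748.7 343.8   0. ]
mixing_bowl top [166.7 177.3] 0.58 2 [751.3 317.    0. ]
   tri [738.3 317.2  25.1] 18.339536600322578
powder_jar side [326.3 302.2] 0.69 1 [ 425.5 -186.1    0. ]
powder_jar top [286.  379.4] 0.66 1 [ 435.5 -183.2    0. ]
   tri [ 432.7 -184.3  -13.7] 5.837531617901562
dental_cast side [162.5 213. ] 0.72 1 [629.2 395.8   0. ]
dental_cast top [218.5 144.5] 0.62 1 [621.2 399.7   0. ]
   tri [624.4 396.3   2.7] 8.74713809128163
{'t': 1.0, 'joint_pos': array([ 1.2,  0.2,  1.6,  0. ,  1.3, -0.2]), 'joint_velocities': array([-0., -0.,  0.,  0., -0.,  0.]), 'effort': array([ -0. , -43. , -32.6,  -0. ,   0. ,   0. ]), 'ee_pos': array([155.6, 631.1, 216.4]), 'ee_rot': array([-0. ,  0.8,  0.6, -0. ]), 'force': array([ 0.8,  1.1, -0.7]), 'wrist_torque': array([0., 0., 0.]), 'grip_width': 0.9982886663410128}
```

View pics/side0.png

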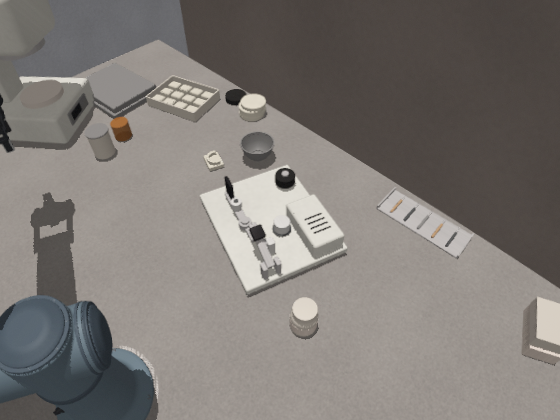

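View pics/top0.png

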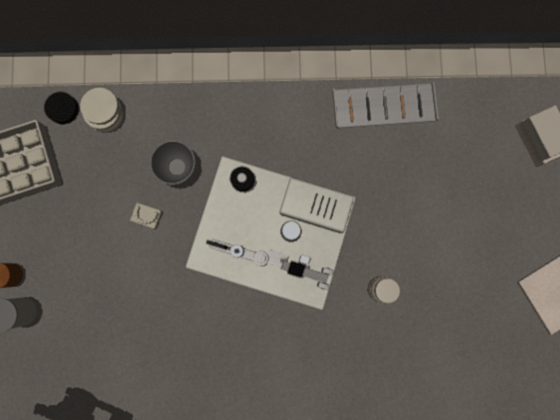

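Run:
```python
from h import *
from scipy.optimize import least_squares
from scipy.spatial.transform import Rotation as R
np.set_printoptions(precision=4,suppress=True)
# world z-fixed fit: deck pts -> world est
D=np.array([[160,-90],[0,-89],[0,-160],[0,0],[0,105-0]],float); D[4]=[-5,105]
W=np.array([[633.5,-31.5],[483.5,25.5],[459,-39],[513.5,110.5],[548.5,218.5]])
def f(p):
    c,s=np.cos(p[2]),np.sin(p[2]); return (D@np.array([[c,s],[-s,c]])+p[:2]-W).ravel()
r=least_squares(f,[515,110,-.3],loss='soft_l1',f_scale=3)
print(r.x,f(r.x).reshape(-1,2))
s=get_state();q=np.array(s["ee_rot"]);print(q,R.from_quat(q[[1,2,3,0]]).as_matrix(), s["joint_pos"],s["ee_pos"])
```

```text
[515.1678 110.5906  -0.3611] [[-0.4512  1.3637]
 [ 0.222   1.831 ]
 [-0.364  -0.0896]
 [ 1.6678  0.0906]
 [-0.9107 -7.9152]]
[-0.      0.7872  0.6167 -0.    ] [[ 0.2395  0.9709 -0.    ]
 [ 0.9709 -0.2395 -0.    ]
 [-0.     -0.     -1.    ]] [ 1.1549  0.2451  1.5578  0.      1.3387 -0.1741] [155.6283 631.0954 216.4088]
```

Run:
```python
from h import *
np.set_printoptions(precision=1,suppress=True)
P=cams.grab_frame("top");S=cams.grab_frame("side")
for n,Q in(("top",P),("side",S)):
    im=cv2.resize(Q["frame"][140:320,170:390] if n=="top" else Q["frame"][150:300,180:360],None,fx=3.5,fy=3.3,interpolation=cv2.INTER_CUBIC)
    cv2.imwrite(f"pics/z{n}.png",im)
def proj(Q,X):
    T=np.array(Q["camera_from_world"]);c=T[:3,:3]@X+T[:3,3];c=np.array([c[0],-c[1],-c[2]])
    return cv2.projectPoints(c.reshape(1,1,3),np.zeros(3),np.zeros(3),np.array(Q["mtx"]),np.array(Q["dist"]))[0].ravel()
for rc in[(158,222),(190,355),(307,324),(266,188)]: print(atz(P,rc,30))
for x0,y0,a in((515.2,110.6,-.361),(515.5,110.5,-.30)):
  c,s=np.cos(a),np.sin(a)
  for d in[(215,170,30),(215,-180,30),(-75,-180,30),(-75,170,30),(0,105,112),(0,0,62),(170,100,66),(85,-50,66),(160,-90,80),(0,-89,116),(0,58,77)]:
    X=np.array([x0+c*d[0]-s*d[1],y0+s*d[0]+c*d[1],d[2]]);print(d,X,proj(P,X),proj(S,X))
```

```text
[763.7 199.9  30. ]
[ 674.5 -127.8   30. ]
[391.1 -39.8  30. ]
[499.3 286.2  30. ]
(215, 170, 30) [776.4 193.7  30. ] [224.4 152.9] [289.8 164.1]
(215, -180, 30) [ 652.8 -133.7   30. ] [357.8 198.6] [347.4 249.5]
(-75, -180, 30) [381.5 -31.3  30. ] [320.6 311.2] [243.4 290.5]
(-75, 170, 30) [505.1 296.1  30. ] [183.9 263.7] [200.1 192.5]
(0, 105, 112) [552.3 208.8 112. ] [215.3 241.5] [229.3 180. ]
(0, 0, 62) [515.2 110.6  62. ] [259.9 257.1] [244.4 219.1]
(170, 100, 66) [709.6 144.1  66. ] [243.9 176.1] [286.5 174.8]
(85, -50, 66) [577.1  33.8  66. ] [291.6 229.9] [281.4 221.3]
(160, -90, 80) [633.1 -30.1  80. ] [318.2 205. ] [314.1 219.7]
(0, -89, 116) [483.8  27.3 116. ] [296.5 269.5] [256.3 231.5]
(0, 58, 77) [535.7 164.9  77. ] [236.2 248.8] [236.3 200.3]
(215, 170, 30) [771.1 209.4  30. ] [218.1 155.2] [285.1 162.5]
(215, -180, 30) [ 667.7 -125.    30. ] [354.  192.8] [348.4 244.2]
(-75, -180, 30) [390.7 -39.3  30. ] [323.8 307.2] [248.4 290.3]
(-75, 170, 30) [494.1 295.1  30. ] [184.4 268.3] [197.4 194.7]
(0, 105, 112) [546.5 210.8 112. ] [214.5 244. ] [227.2 180.7]
(0, 0, 62) [515.5 110.5  62. ] [260.  256.9] [244.5 219. ]
(170, 100, 66) [707.5 155.8  66. ] [239.1 177.1] [283.1 173.1]
(85, -50, 66) [581.9  37.6  66. ] [290.  227.9] [281.6 219.5]
(160, -90, 80) [641.8 -22.8  80. ] [314.9 201.4] [314.2 216.3]
(0, -89, 116) [489.2  25.5 116. ] [297.3 267.1] [258.5 230.6]
(0, 58, 77) [532.6 165.9  77. ] [235.8 250.1] [235.2 200.7]
```

View pics/ztop.png

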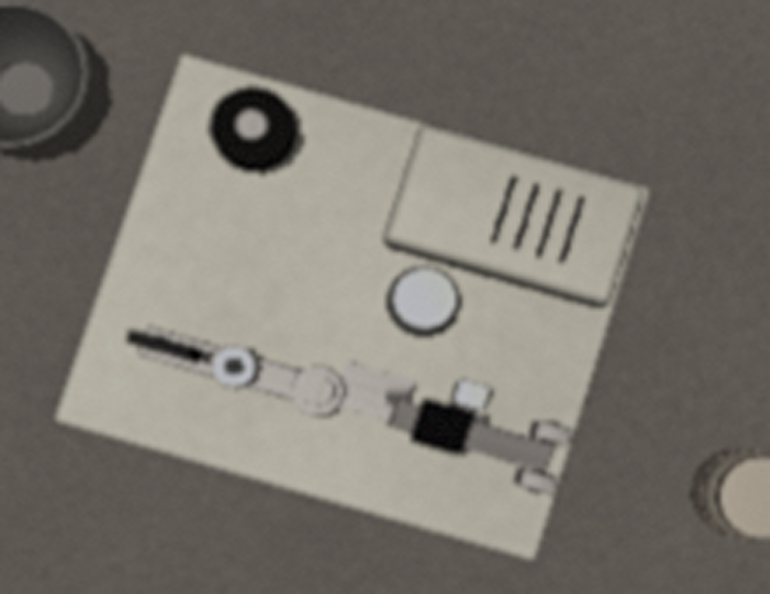

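View pics/zside.png

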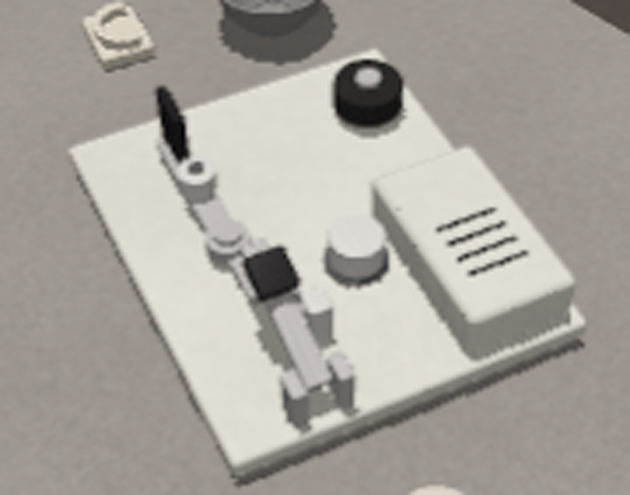

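The top view shows the deck corners at about (222,157), (186,267) and (323,309). That puts the yaw at about -0.33 rad and the origin at about (515,110). The pad is at (297,270) and the push plate at (217,244). The jar, bowl and cast are all off the deck.

I'll move above the pad first with the fingers shut.

```bash
python3 -m inch '[{"travel":[-0.5,0.467,0.03],"twist":0.09},{"travel":[-0.5,0.467,0.03],"twist":0.09},{"travel":[-0.5,0.467,0.03],"twist":0.09},{"travel":[-0.5,0.467,0.03],"twist":0.09},{"travel":[-0.5,0.467,0.03],"twist":0.09},{"travel":[-0.5,0.467,0.03],"twist":0.09},{"travel":[-0.5,0.467,0.03],"twist":0.09},{"travel":[-0.5,0.467,0.03],"twist":0.09}]' -1 60
cat > st.py <<'E'
from h import *
from scipy.spatial.transform import Rotation as R
import sys
np.set_printoptions(precision=4,suppress=True)
s=get_state();q=np.array(s["ee_rot"]);M=R.from_quat(q[[1,2,3,0]]).as_matrix()
X0=np.array([515.3,110.5]);a=-.33
c,sn=np.cos(a),np.sin(a);D=np.array([[c,-sn],[sn,c]])
p=np.array(s["ee_pos"]);print("t",s["t"],"p",p,"F",s["force"],"deck",D.T@(p[:2]-X0),"yaw tool y rel deck x",np.arctan2(M[1,1],M[0,1])-a,"toolz",M[:,2],"j",s["joint_pos"],s["grip_width"])
if len(sys.argv)>3:
    d=list(map(float,sys.argv[1:4]));w=np.append(X0+D@np.array(d[:2]),d[2]);print("world",w,"tool travel",M.T@(w-p)/1000)
E
python3 st.py 0 -80 160
```

```text
t: 1.9
ee_pos: [351.2, 280.5, 199.1]
ee_rot: [0.0, 0.814, 0.581, 0.001]
force: [1.3, 0.5, -0.3]
grip_width: -0.001
t 1.9 p [351.158  280.545  199.1382] F [ 1.2868  0.4918 -0.3356] deck [-210.3872  107.6807] yaw tool y rel deck x -0.001305247344972782 toolz [ 0.0011  0.0005 -1.    ] j [ 0.4209 -0.2317  2.0693  0.      1.3028 -0.8186] -0.0011094526702722055
world [489.3766  34.8166 160.    ] tool travel [-0.1874  0.2106  0.0392]
```

```bash
python3 -m inch '[{"travel":[-0.187,0.211,0.02],"twist":0},{"travel":[-0.187,0.211,0.02],"twist":0},{"travel":[-0.187,0.211,0.02],"twist":0},{"travel":[-0.187,0.211,0.02],"twist":0},{"travel":[-0.187,0.211,0.02],"twist":0},{"travel":[-0.187,0.211,0.03],"twist":0},{"travel":[-0.187,0.211,0.039],"twist":0},{"travel":[-0.187,0.211,0.039],"twist":0}]'
python3 st.py 0 -80 160
python3 - <<'E'
from h import *
P=cams.grab_frame("top");S=cams.grab_frame("side")
cv2.imwrite("pics/a.png",np.vstack([cv2.resize(P["frame"][180:320,170:390],None,fx=3,fy=2,interpolation=2),cv2.resize(S["frame"][150:300,160:380],None,fx=3,fy=2,interpolation=2)]))
E
```

```text
t: 2.7
ee_pos: [488.9, 34.8, 158.6]
ee_rot: [-0.001, 0.814, 0.58, -0.001]
force: [-0.7, -0.0, 0.2]
grip_width: 0.005
t 2.7 p [488.854   34.832  158.6225] F [-0.7362 -0.0487  0.2053] deck [ -0.4994 -80.1548] yaw tool y rel deck x -0.002910042832938109 toolz [-0.0023  0.0013 -1.    ] j [-0.1612 -0.0723  2.0073  0.001   1.2091 -1.3995] 0.004663255740874178
world [489.3766  34.8166 160.    ] tool travel [ 0.0002  0.0005 -0.0014]
```

View pics/a.png

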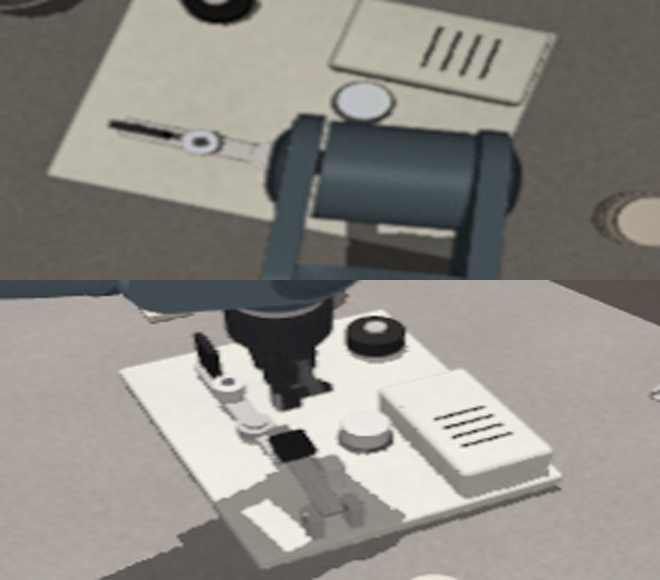

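```bash
python3 -m inch '[{"travel":[0.003,0,0.01],"twist":0},{"travel":[0.003,0,0.018],"twist":0},{"travel":[0.003,0,0.026],"twist":0},{"travel":[0.003,0,0.033],"twist":0},{"travel":[0.003,0,0.04],"twist":0},{"travel":[0.003,0,0.046],"twist":0},{"travel":[0.003,0,0.051],"twist":0},{"travel":[0.003,0,0.051],"twist":0}]'
python3 st.py 0 -77 103
```

```text
t: 3.6
ee_pos: [489.8, 38.8, 108.2]
ee_rot: [-0.001, 0.814, 0.581, -0.0]
force: [0.6, -0.4, -0.6]
grip_width: -0.002
t 3.6 p [489.8235  38.7863 108.2144] F [ 0.5538 -0.3935 -0.6112] deck [ -0.8635 -76.0997] yaw tool y rel deck x -0.0005088529225101834 toolz [-0.0011  0.001  -1.    ] j [-0.1527  0.0024  2.0371  0.001   1.1034 -1.3934] -0.002354579417542032
world [490.3487  37.6547 103.    ] tool travel [-0.0009  0.0009  0.0052]
```

Run:
```python
from h import *
S=cams.grab_frame("side")
cv2.imwrite("pics/b.png",cv2.resize(S["frame"][170:300,190:340],None,fx=5,fy=4.5,interpolation=2))
```

```text
(no output)
```

View pics/b.png

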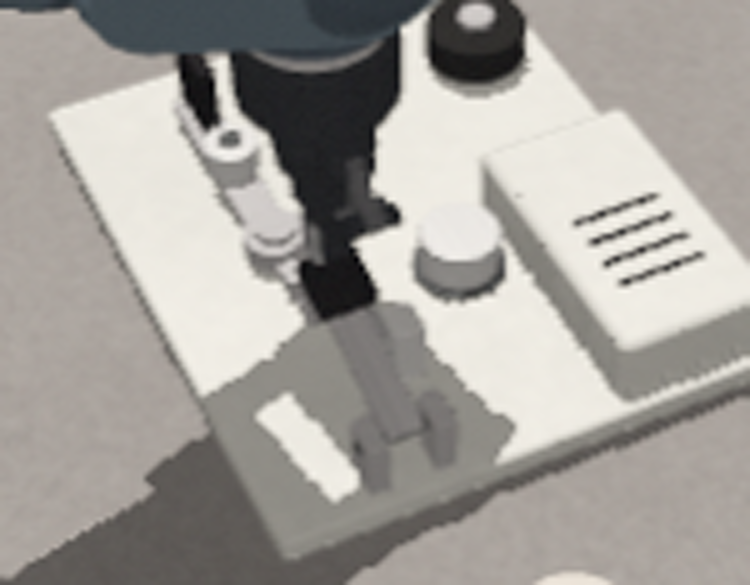

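The fingers are on the pad at about (340,275) in the crop and the lever looks nearly level. I'll press slightly further to make sure it latches, then lift off and check.

```bash
python3 -m inch '[{"travel":[0,0,0.002],"twist":0},{"travel":[0,0,0.004],"twist":0},{"travel":[0,0,0.005],"twist":0},{"travel":[0,0,0.005],"twist":0}]'
python3 st.py
```

```text
t: 4.05
ee_pos: [490.2, 38.7, 103.7]
ee_rot: [-0.0, 0.814, 0.581, 0.0]
force: [0.5, -0.3, 0.4]
grip_width: 0.004
t 4.05 p [490.1888  38.7207 103.6912] F [ 0.4686 -0.3151  0.3592] deck [ -0.4967 -76.0434] yaw tool y rel deck x -0.00048609886605988084 toolz [-0.0002  0.0008 -1.    ] j [-0.1527  0.0098  2.0391  0.0009  1.093  -1.3934] 0.003879250018629113
```

```bash
python3 -m inch '[{"travel":[0,0,0.001],"twist":0},{"travel":[0,0,0.002],"twist":0},{"travel":[0,0,0.002],"twist":0}]'
python3 -m inch '[{"travel":[0,0,-0.02],"twist":0},{"travel":[0,0,-0.06],"twist":0},{"travel":[0,0,-0.1],"twist":0},{"travel":[0.05,-0.05,-0.1],"twist":0},{"travel":[0.1,-0.09,-0.1],"twist":0},{"travel":[0.14,-0.09,-0.1],"twist":0},{"travel":[0.18,-0.09,-0.1],"twist":0},{"travel":[0.18,-0.09,-0.1],"twist":0}]'
python3 st.py -35 105 88
python3 - <<'E'
from h import *
S=cams.grab_frame("side");P=cams.grab_frame("top")
cv2.imwrite("pics/c.png",cv2.resize(S["frame"][170:300,190:340],None,fx=5,fy=4.5,interpolation=2))
for n,Q in(("s",S),("t",P)):
    for k,z in(("pad_top",86),("push_face",85),("pivot_top",62)):
        o=nets.place_of(k,Q)
        if o: print(n,k,o[0]["confidence"],o[0]["position"],atz(Q,o[0]["position"],z))
E
```

```text
t: 4.35
ee_pos: [490.1, 38.7, 101.6]
ee_rot: [-0.0, 0.814, 0.581, 0.0]
force: [0.3, 0.1, -0.0]
grip_width: 0.003
t: 5.15
ee_pos: [463.2, 241.8, 201.9]
ee_rot: [-0.001, 0.812, 0.583, 0.001]
force: [1.0, -0.1, 0.4]
grip_width: 0.0
t 5.15 p [463.2305 241.8386 201.9022] F [ 1.0484 -0.099   0.3902] deck [-91.8193 107.3791] yaw tool y rel deck x 0.004371049854120568 toolz [ 0.0002  0.0017 -1.    ] j [ 0.2631 -0.0426  1.8955  0.0016  1.288  -0.9825] 5.86968544507507e-07
world [516.213 221.176  88.   ] tool travel [-0.0028  0.0568  0.1139]
s pad_top 0.62 [231.4, 259.3] [503.57278137  39.40891803  86.        ]
s push_face 0.92 [186.7, 223.1] [538.53018785 222.87172806  85.        ]
s pivot_top 0.93 [216.2, 245.0] [522.84928859 116.75103314  62.        ]
t pad_top 0.63 [266.5, 296.9] [490.44751416  24.99536362  86.        ]
t push_face 0.64 [247.7, 215.4] [539.34187525 212.31167393  85.        ]
t pivot_top 0.78 [257.8, 260.3] [513.41741693 109.7893226   62.        ]
```

View pics/c.png

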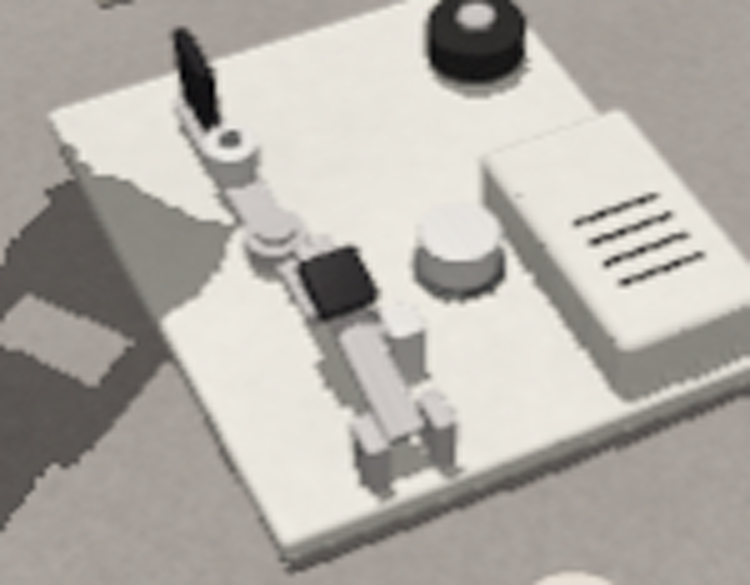

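```bash
cat >> h.py <<'E'
def proj(Q,X):
    T=np.array(Q["camera_from_world"]);c=T[:3,:3]@np.array(X,float)+T[:3,3];c=np.array([c[0],-c[1],-c[2]])
    return cv2.projectPoints(c.reshape(1,1,3),np.zeros(3),np.zeros(3),np.array(Q["mtx"]),np.array(Q["dist"]))[0].ravel()
E
python3 - <<'E'
from h import *
S=cams.grab_frame("side");P=cams.grab_frame("top")
for X in([490,38.8,89],[490,38.8,108],[488.9,34.8,139.6]):
    p=proj(S,X);print(X,p,"cropb",(p[0]-190)*5,(p[1]-170)*4.5)
r={}
for n,Q in(("s",S),("t",P)):
    m=nets.outline_of("pad_top",Q)
    print(n,[(o["bbox"],round(o["confidence"],2)) for o in m]); 
    g=cv2.cvtColor(Q["frame"],cv2.COLOR_BGR2GRAY)
    o=nets.place_of("pad_top",Q); r[n]=o[0]["position"]
print(tri(S,r["s"],P,r["t"]))
for a in(-.33,):
  c,s=np.cos(a),np.sin(a)
  for d in[(0,-89,116),(0,-75,86)]:
    X=np.array([515.3+c*d[0]-s*d[1],110.5+s*d[0]+c*d[1],d[2]]);print(d,X,proj(P,X),proj(S,X))
cv2.imwrite("pics/d.png",np.vstack([cv2.resize(P["frame"][230:310,250:350],None,fx=6,fy=3.6,interpolation=2),cv2.resize(S["frame"][205:285,220:320],None,fx=6,fy=3.6,interpolation=2)]))
E
```

```text
[490, 38.8, 89] [255.46469128 233.90092447] cropb 327.3234564103667 287.5541601207217
[490, 38.8, 108] [255.14677293 229.31161655] cropb 325.73386462593203 266.9022744824298
[488.9, 34.8, 139.6] [255.39880306 222.55908199] cropb 326.994015300396 236.51586895226316
s [([259.4, 245.1, 21.1, 43.1], 0.97)]Traceback (most recent call last):
  File "<stdin>", line 10, in <module>
IndexError: list index out of range
```

```bash
python3 - <<'E'
from h import *
S=cams.grab_frame("side");P=cams.grab_frame("top")
for a in(-.33,):
  c,s=np.cos(a),np.sin(a)
  for d in[(0,-89,116),(0,-75,86)]:
    X=np.array([515.3+c*d[0]-s*d[1],110.5+s*d[0]+c*d[1],d[2]]);print(d,X,proj(P,X),proj(S,X))
cv2.imwrite("pics/d.png",np.vstack([cv2.resize(P["frame"][230:310,250:350],None,fx=6,fy=3.6,interpolation=2),cv2.resize(S["frame"][205:285,220:320],None,fx=6,fy=3.6,interpolation=2),cv2.resize(cv2.imread("pics/side0.png")[205:285,220:320],None,fx=6,fy=3.6,interpolation=2)])[:,:])
E
python3 -c "
import cv2;i=cv2.imread('pics/d.png');cv2.imwrite('pics/d2.png',cv2.resize(i,(450,600)))"
```

```text
(0, -89, 116) [486.46017047  26.30223143 116.        ] [296.97072331 268.31920726] [257.45053557 231.06910504]
(0, -75, 86) [490.99677287  39.54682424  86.        ] [290.60292297 266.4514355 ] [255.60234036 234.21533168]
```

View pics/d2.png

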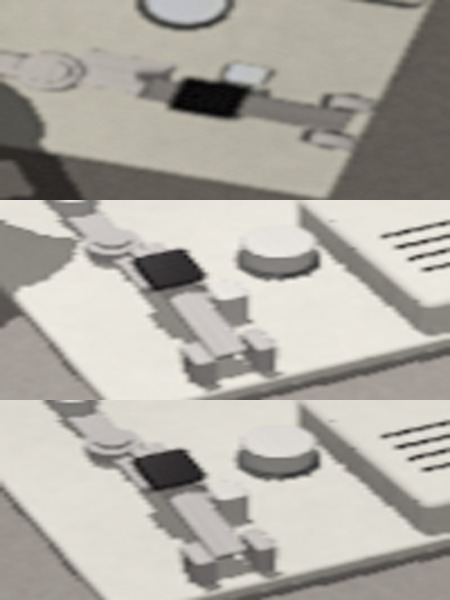

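The lever is still up: the pad is at side (257,231) and top (296,269), the same as at the start. The fingertips went past the pad's outer edge. I'll redo it about 11 mm nearer the hinge and watch the force in stages.

```bash
python3 st.py 0 -87 150
```

```text
t 5.85 p [463.5164 237.8354 201.8141] F [-0.1529 -0.7069  0.0156] deck [-90.2517 103.6845] yaw tool y rel deck x -0.0009428066575929983 toolz [-0.0002  0.0008 -1.    ] j [ 0.2558 -0.046   1.8989  0.0009  1.2886 -0.9843] 0.005568228564676336
world [487.1083  28.1943 150.    ] tool travel [-0.1906  0.0905  0.0516]
```

```bash
python3 -m inch '[{"travel":[-0.05,0.03,0],"twist":0},{"travel":[-0.1,0.06,0],"twist":0},{"travel":[-0.15,0.0905,0],"twist":0},{"travel":[-0.19,0.0905,0.02],"twist":0},{"travel":[-0.1906,0.0905,0.045],"twist":0},{"travel":[-0.1906,0.0905,0.0516],"twist":0},{"travel":[-0.1906,0.0905,0.0516],"twist":0}]'
python3 -m inch '[{"travel":[0,0,0.008],"twist":0},{"travel":[0,0,0.016],"twist":0},{"travel":[0,0,0.02],"twist":0},{"travel":[0,0,0.02],"twist":0}]'
python3 st.py 0 -87 120
```

```text
t: 6.55
ee_pos: [486.2, 28.4, 148.9]
ee_rot: [-0.002, 0.814, 0.581, -0.001]
force: [0.3, 0.5, 0.9]
grip_width: -0.002
t: 6.95
ee_pos: [485.8, 29.1, 128.3]
ee_rot: [-0.002, 0.814, 0.581, -0.001]
force: [0.6, 0.3, 0.0]
grip_width: 0.0
t 6.95 p [485.8305  29.0836 128.3442] F [0.609  0.3387 0.0035] deck [ -1.497  -86.5728] yaw tool y rel deck x -0.0007129579507668682 toolz [-0.004   0.0019 -1.    ] j [-0.1743 -0.0379  2.0351  0.0013  1.1486 -1.4149] 0.00044588771121399135
world [487.1083  28.1943 120.    ] tool travel [-0.0004  0.0015  0.0083]
```

Run:
```python
from h import *
S=cams.grab_frame("side")
im=cv2.convertScaleAbs(S["frame"][180:270,210:310],alpha=2.2)
cv2.imwrite("pics/e.png",cv2.resize(im,None,fx=6,fy=6,interpolation=2))
print(proj(S,[485.8,29.1,109.3]),proj(S,[485.8,29.1,128]))
```

```text
[256.57141009 232.21514514] [256.26816342 227.5721089 ]
```

View pics/e.png

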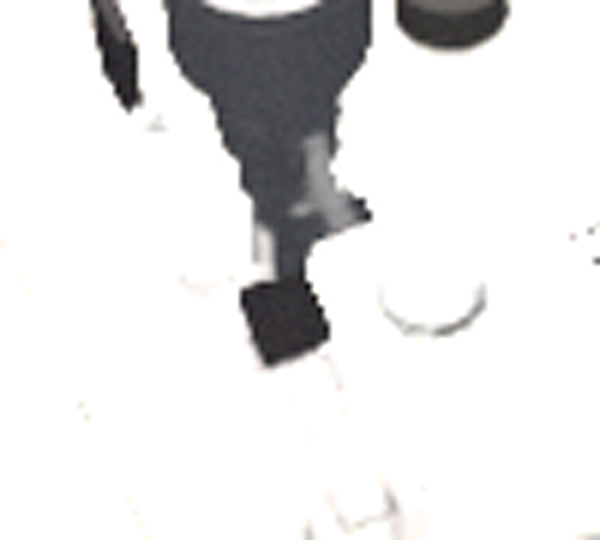

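```bash
python3 -m inch '[{"travel":[0,0,-0.03],"twist":0},{"travel":[0,0,-0.06],"twist":0},{"travel":[0,0,-0.06],"twist":0}]'
python3 st.py
python3 - <<'E'
from h import *
S=cams.grab_frame("side");T=np.array(S["camera_from_world"]);print("cam",-T[:3,:3].T@T[:3,3])
s=get_state();p=s["ee_pos"]
im=cv2.convertScaleAbs(S["frame"][170:270,200:320],alpha=2.2)
im=cv2.resize(im,None,fx=6,fy=6,interpolation=2)
for dz,c in((0,(0,0,255)),(-19,(0,255,0)),(54,(255,0,0))):
    u=(proj(S,p+np.array([0,0,dz]))-[200,170])*6; print(dz,u); cv2.circle(im,tuple(int(v) for v in u),4,c,-1)
cv2.imwrite("pics/f.png",im)
E
```

```text
t: 7.3
ee_pos: [489.5, 28.5, 193.9]
ee_rot: [0.002, 0.814, 0.581, 0.003]
force: [0.9, -0.3, 0.9]
grip_width: 0.001
t 7.3 p [489.4921  28.483  193.9498] F [ 0.8722 -0.2876  0.8794] deck [  2.1616 -85.9544] yaw tool y rel deck x -0.00046567070018432855 toolz [ 0.0062  0.0001 -1.    ] j [-0.1742 -0.1197  1.9827  0.0012  1.2724 -1.4149] 0.0007980644973603
cam [ 106.07258254 -422.75925787  901.70869228]
0 [336.38189997 241.43138696]
-19 [338.32825858 272.8035225 ]
54 [330.5316736  146.64322662]
```

View pics/f.png

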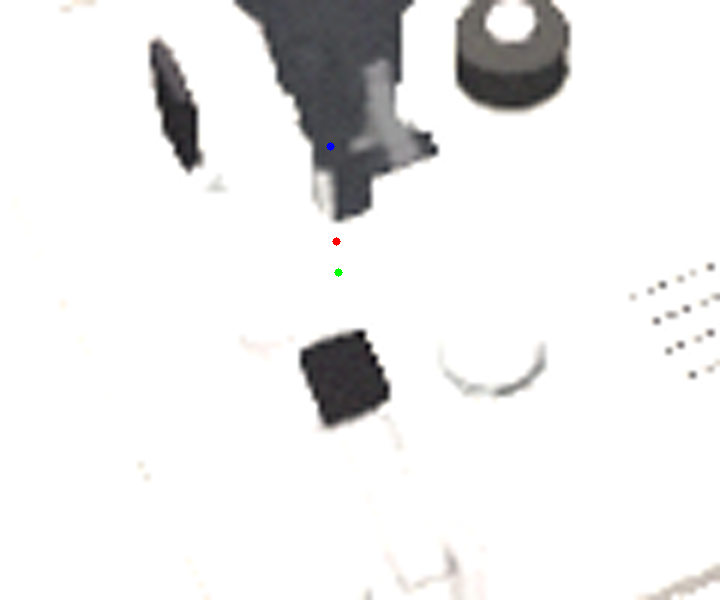

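Run:
```python
from h import *
S=cams.grab_frame("side")
im=cv2.resize(S["frame"][110:220,190:320],None,fx=6,fy=5.4,interpolation=cv2.INTER_CUBIC).astype(float)
im=np.clip(255*(im/255)**0.5,0,255).astype(np.uint8)
cv2.imwrite("pics/g.png",im)
P=cams.grab_frame("top"); print(get_state()["ee_pos"],proj(P,get_state()["ee_pos"])); T=np.array(P["camera_from_world"]);print("cam",-T[:3,:3].T@T[:3,3])
cv2.imwrite("pics/g2.png",np.clip(255*(P["frame"]/255)**.5,0,255).astype(np.uint8))
```

```text
[486.1381705   28.93220363 188.53358261] [297.26850115 268.69420423]
cam [ 493.3616821    73.07433378 1167.10099708]
```

View pics/g.png

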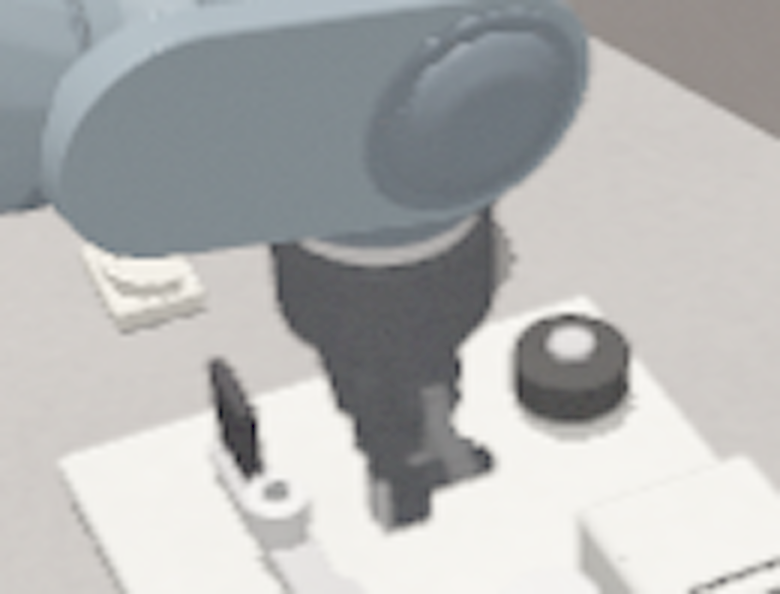

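View pics/g2.png

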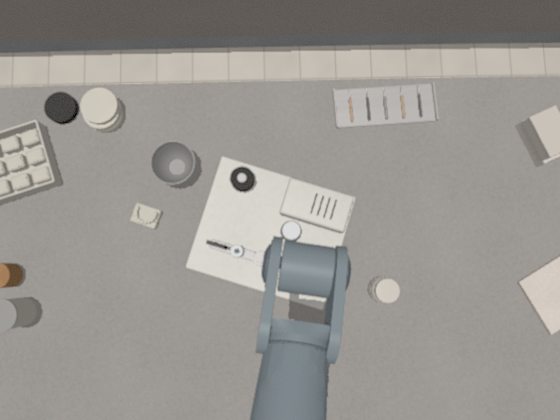

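```bash
python3 -m inch '[{"travel":[0,0,0.03],"twist":0},{"travel":[0,0,0.055],"twist":0},{"travel":[0,0,0.064],"twist":0},{"travel":[0,0,0.067],"twist":0},{"travel":[0,0,0.067],"twist":0}]'
python3 -m inch '[{"travel":[0,0,0.004],"twist":0},{"travel":[0,0,0.006],"twist":0},{"travel":[0,0,0.006],"twist":0}]'
python3 -m inch '[{"travel":[0,0,0.004],"twist":0},{"travel":[0,0,0.006],"twist":0},{"travel":[0,0,0.006],"twist":0}]'
python3 st.py
```

```text
t: 7.95
ee_pos: [485.9, 29.1, 121.5]
ee_rot: [-0.002, 0.814, 0.581, -0.001]
force: [-0.1, 0.2, -0.5]
grip_width: 0.001
t: 8.25
ee_pos: [486.1, 29.1, 115.7]
ee_rot: [-0.002, 0.814, 0.581, -0.001]
force: [-0.5, 0.9, -0.2]
grip_width: -0.002
t: 8.55
ee_pos: [485.7, 29.1, 109.3]
ee_rot: [-0.002, 0.814, 0.581, -0.001]
force: [-0.2, -0.7, 0.2]
grip_width: -0.0
t 8.55 p [485.7366  29.1186 109.3126] F [-0.2398 -0.7447  0.2045] deck [ -1.5972 -86.5701] yaw tool y rel deck x -0.0007257454600189672 toolz [-0.0042  0.0019 -1.    ] j [-0.1743 -0.009   2.0461  0.0013  1.1089 -1.4149] -4.822362706340199e-05
```

```bash
cat > look.py <<'E'
from h import *
import sys
S=cams.grab_frame("side");s=get_state();p=s["ee_pos"]
r0,r1,c0,c1=map(int,sys.argv[2:6]);k=min(780/(c1-c0),580/(r1-r0))
im=cv2.resize(S["frame"][r0:r1,c0:c1],None,fx=k,fy=k,interpolation=cv2.INTER_CUBIC).astype(float)
im=np.clip(255*(im/255)**0.45,0,255).astype(np.uint8)
for dz,c in((0,(0,0,255)),(-19,(0,255,0))):
    u=(proj(S,p+np.array([0,0,dz]))-[c0,r0])*k; cv2.circle(im,tuple(int(v) for v in u),3,c,-1)
cv2.imwrite(f"pics/{sys.argv[1]}.png",im)
E
python3 look.py i 170 270 200 320
```

```text
(no output)
```

View pics/i.png

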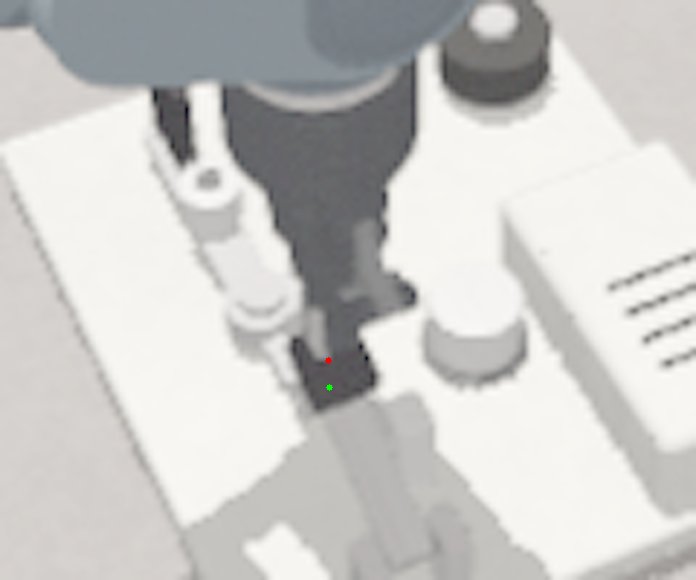

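The finger now overlaps the front of the pad, with its tip at about (318,355). It is above the pad but still short of it, so the real tips sit well behind the stated tip point. I'll keep probing down.

```bash
for i in 1 2 ; do python3 -m inch '[{"travel":[0,0,0.003],"twist":0},{"travel":[0,0,0.005],"twist":0},{"travel":[0,0,0.005],"twist":0}]' | grep -E "pos|force"; done
```

```text
ee_pos: [485.6, 29.1, 104.1]
force: [0.9, -0.4, 0.3]
ee_pos: [485.3, 29.2, 98.7]
force: [-0.3, 0.5, -0.5]
```

```bash
python3 look.py j 170 270 200 320
```

View pics/j.png

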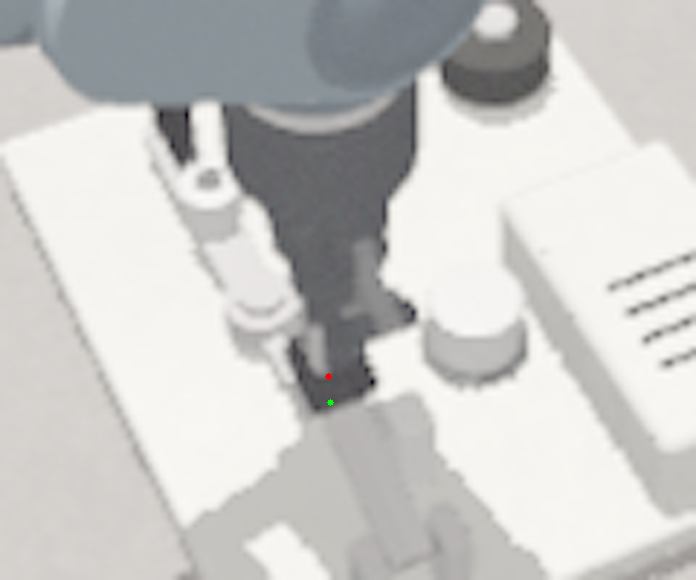

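```bash
for i in 1 ; do python3 -m inch '[{"travel":[0,0,0.003],"twist":0},{"travel":[0,0,0.005],"twist":0},{"travel":[0,0,0.005],"twist":0}]' | grep -E "pos|force"; python3 -m inch '[{"travel":[0,0,0.003],"twist":0},{"travel":[0,0,0.005],"twist":0},{"travel":[0,0,0.005],"twist":0}]' | grep -E "pos|force"; done; python3 look.py k 170 270 200 320
```

```text
ee_pos: [485.5, 29.2, 93.9]
force: [-0.2, -0.2, 1.0]
ee_pos: [486.2, 29.4, 89.4]
force: [0.2, 3.0, 3.6]
```

View pics/k.png

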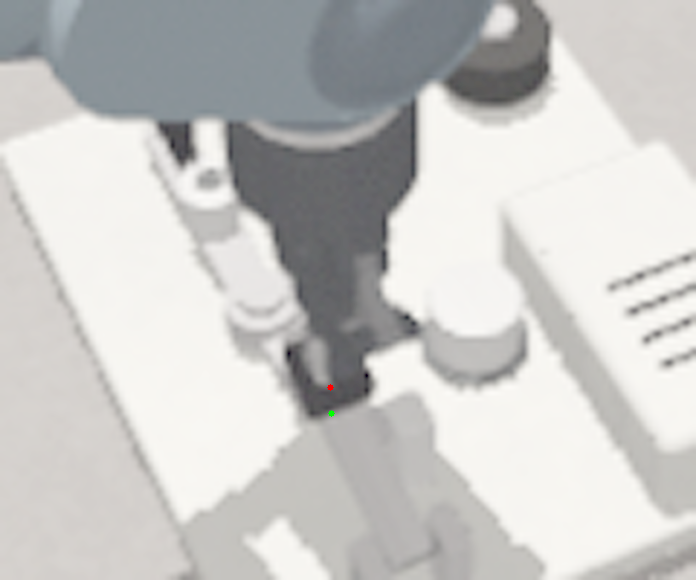

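Contact: about 3.6 N up at TCP z 89, with the tip overlapping the pad at (320,380). I'll carry on pressing in steps.

```bash
python3 -m inch '[{"travel":[0,0,0.003],"twist":0},{"travel":[0,0,0.006],"twist":0},{"travel":[0,0,0.006],"twist":0}]' | grep -E "pos|force"; python3 -m inch '[{"travel":[0,0,0.003],"twist":0},{"travel":[0,0,0.006],"twist":0},{"travel":[0,0,0.006],"twist":0}]' | grep -E "pos|force";python3 look.py l 170 270 200 320
```

```text
ee_pos: [486.7, 29.4, 83.6]
force: [1.4, 2.3, 3.9]
ee_pos: [485.5, 29.3, 76.5]
force: [-1.1, -0.1, -1.0]
```

View pics/l.png

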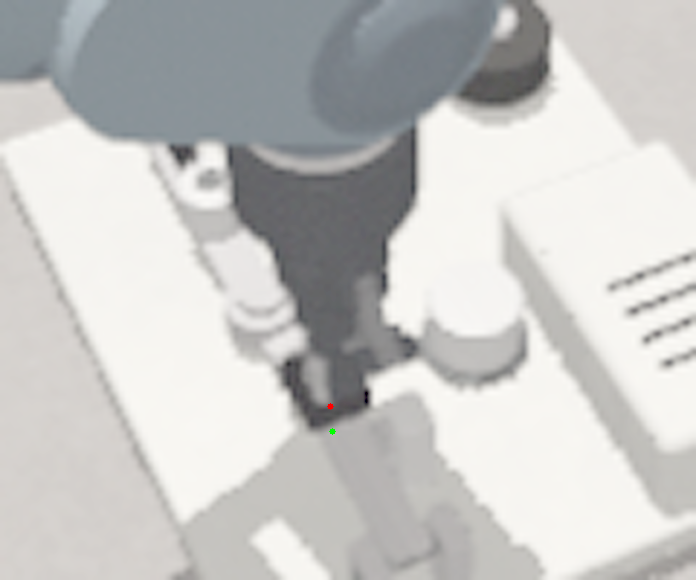

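```bash
python3 -m inch '[{"travel":[0,0,0.003],"twist":0},{"travel":[0,0,0.006],"twist":0},{"travel":[0,0,0.006],"twist":0}]' | grep -E "pos|force"; python3 -m inch '[{"travel":[0,0,0.003],"twist":0},{"travel":[0,0,0.005],"twist":0},{"travel":[0,0,0.005],"twist":0}]' | grep -E "pos|force";python3 look.py m 170 270 200 320
```

```text
ee_pos: [485.2, 29.3, 70.1]
force: [-0.7, -0.3, 0.8]
ee_pos: [485.8, 29.5, 68.1]
force: [-11.0, 3.2, 24.2]
```

View pics/m.png

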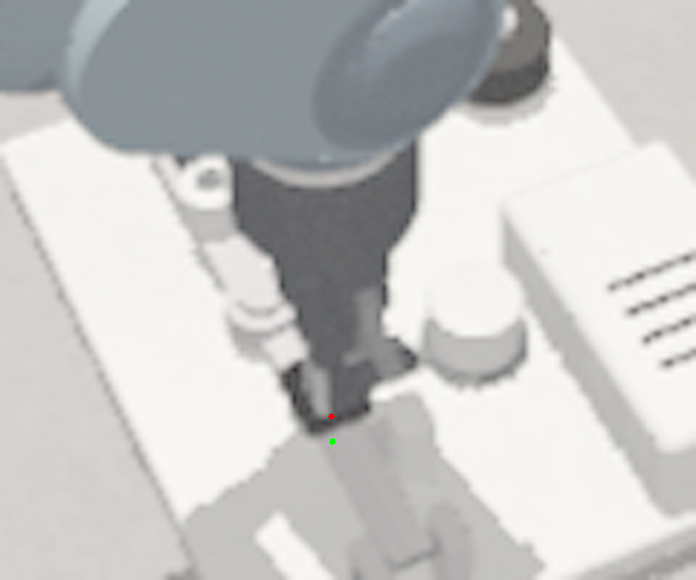

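It has hit a firm stop: 24 N at TCP z 68. I'll lift straight up and look.

```bash
python3 -m inch '[{"travel":[0,0,-0.03],"twist":0},{"travel":[0,0,-0.07],"twist":0},{"travel":[0,0,-0.11],"twist":0},{"travel":[0.05,-0.04,-0.13],"twist":0},{"travel":[0.1,-0.08,-0.13],"twist":0},{"travel":[0.14,-0.11,-0.13],"twist":0},{"travel":[0.17,-0.12,-0.13],"twist":0},{"travel":[0.17,-0.12,-0.13],"twist":0}]'; python3 st.py;python3 look.py n 150 270 180 320
python3 - <<'E'
from h import *
S=cams.grab_frame("side");P=cams.grab_frame("top")
r={}
for n,Q in(("s",S),("t",P)):
    for k in("pad_top","push_face"):
        o=nets.place_of(k,Q)
        if o: r[k,n]=o[0]["position"];print(n,k,o[0]["confidence"],r[k,n])
for k in("pad_top","push_face"):
    if (k,"s") in r and (k,"t") in r: print(k,tri(S,r[k,"s"],P,r[k,"t"]))
E
```

```text
t: 12.0
ee_pos: [426.8, 232.4, 198.9]
ee_rot: [-0.003, 0.812, 0.583, -0.002]
force: [-0.0, 0.2, -0.7]
grip_width: 0.002
t 12.0 p [426.7882 232.3529 198.9333] F [-0.0397  0.176  -0.7345] deck [-123.2215   86.5964] yaw tool y rel deck x 0.004864331799570576 toolz [-0.0065  0.0031 -1.    ] j [ 0.262  -0.1292  1.9818  0.0049  1.2944 -0.9849] 0.0015492267995240894
s pad_top 0.66 [231.7, 257.7]
s push_face 0.57 [188.0, 225.0]
t pad_top 0.68 [264.5, 293.3]
t push_face 0.57 [244.8, 214.7]
pad_top (array([494.69722379,  34.08596614,  98.34868508]), np.float64(1.4721057158063204))
push_face (array([543.66061104, 216.28275377,  81.2231941 ]), np.float64(6.543503677335277))
```

View pics/n.png

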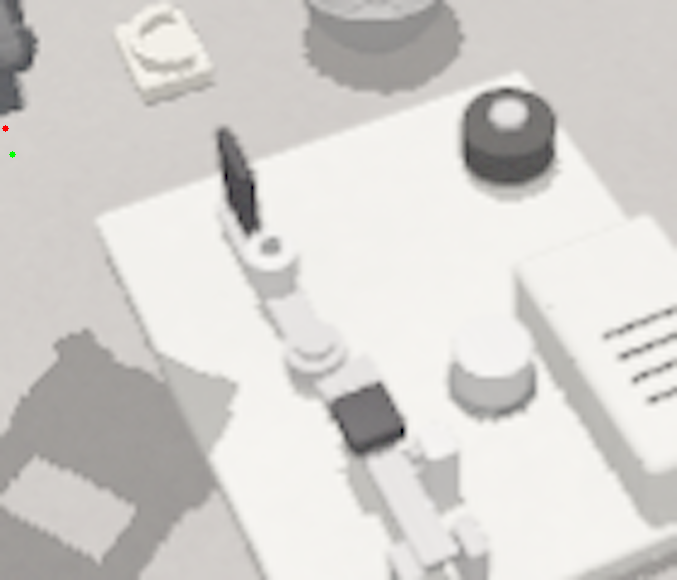

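Run:
```python
from h import *
P=cams.grab_frame("top")
def z(f): return cv2.resize(f[225:315,190:350],None,fx=4.5,fy=3.3,interpolation=cv2.INTER_CUBIC)
im=np.vstack([z(cv2.imread("pics/top0.png")),z(P["frame"])]).astype(float)
cv2.imwrite("pics/o.png",np.clip(255*(im/255)**.5,0,255).astype(np.uint8))
```

```text
(no output)
```

View pics/o.png

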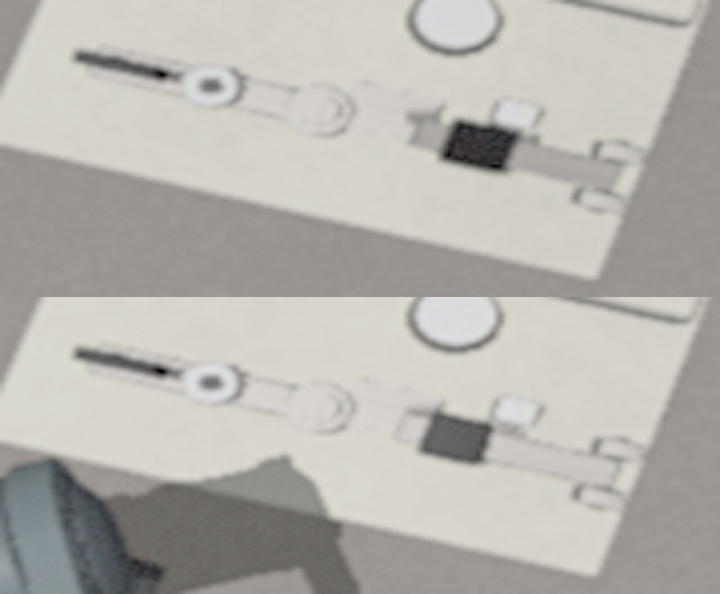

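```bash
python3 look.py q 80 200 80 250
```

```text
(no output)
```

View pics/q.png

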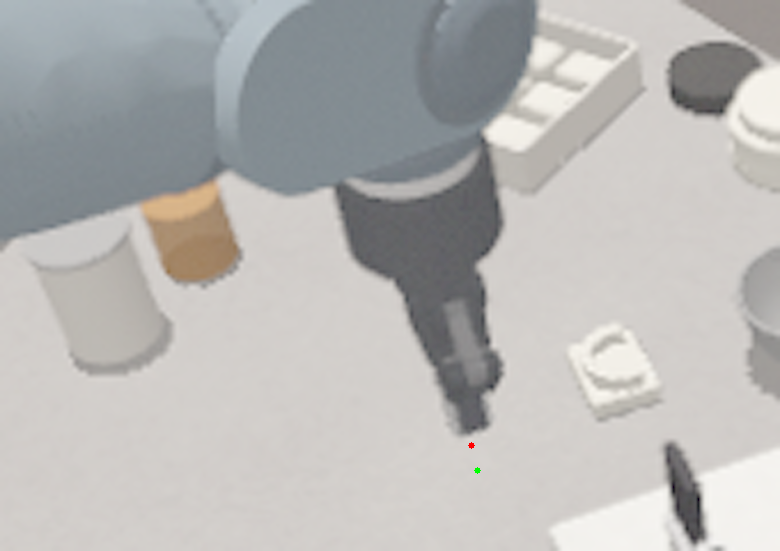

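The top view shows the pad moved from (296,269) to (291,268) and brightened evenly, so the lever is level and latched. The real fingertips sit about 15 to 20 mm above the reported TCP, on the tool axis, so I'll use that offset. Next is the push plate.

```bash
python3 st.py -45 105 65
```

```text
t 12.45 p [428.6658 227.8112 198.8371] F [-0.5969 -0.6468  0.3279] deck [-119.9735   82.9082] yaw tool y rel deck x -0.0023015884914669438 toolz [-0.0066  0.0022 -1.    ] j [ 0.2522 -0.1299  1.9827  0.004   1.2948 -0.9874] -0.0013761082450140063
world [506.7526 224.4164  65.    ] tool travel [0.0223 0.0759 0.1333]
```

```bash
python3 -m inch '[{"travel":[0.022,0.04,0.01],"twist":0},{"travel":[0.022,0.076,0.03],"twist":0},{"travel":[0.022,0.076,0.07],"twist":0},{"travel":[0.022,0.076,0.1],"twist":0},{"travel":[0.022,0.076,0.12],"twist":0},{"travel":[0.022,0.076,0.133],"twist":0},{"travel":[0.022,0.076,0.133],"twist":0}]'; python3 st.py -45 105 48; python3 look.py r 130 250 170 310
```

```text
t: 13.15
ee_pos: [505.7, 223.3, 63.5]
ee_rot: [-0.004, 0.815, 0.58, -0.004]
force: [-0.7, 0.5, 0.3]
grip_width: -0.002
t 13.15 p [505.6577 223.323   63.5428] F [-0.6858  0.5378  0.3139] deck [-45.6816 103.6108] yaw tool y rel deck x -0.0032175853050714354 toolz [-0.0102  0.0015 -0.9999] j [ 0.209   0.2183  1.8958  0.0041  1.0372 -1.0307] -0.002024337289856561
world [506.7526 224.4164  48.    ] tool travel [0.0014 0.0008 0.0155]
```

View pics/r.png

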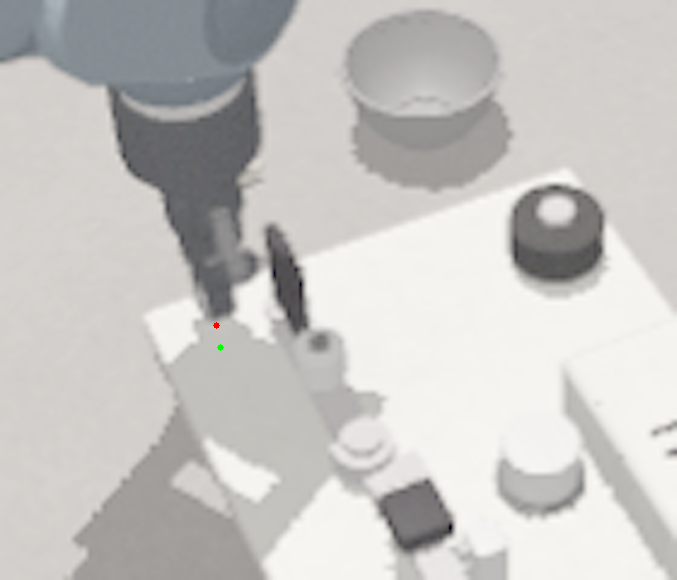

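```bash
python3 -m inch '[{"travel":[0.001,0,0.006],"twist":0},{"travel":[0.001,0.01,0.01],"twist":0},{"travel":[0.001,0.02,0.01],"twist":0},{"travel":[0.001,0.028,0.01],"twist":0},{"travel":[0.001,0.034,0.01],"twist":0},{"travel":[0.001,0.04,0.01],"twist":0},{"travel":[0.001,0.04,0.01],"twist":0}]'; python3 st.py 16 105 54; python3 look.py u 130 250 170 310
```

```text
t: 13.9
ee_pos: [544.9, 211.8, 55.3]
ee_rot: [-0.004, 0.815, 0.58, -0.003]
force: [-6.7, 2.5, 5.1]
grip_width: -0.003
t 13.9 p [544.9334 211.7855  55.2551] F [-6.6504  2.5443  5.0661] deck [ -4.7865 105.4229] yaw tool y rel deck x -0.003798851764149014 toolz [-0.0096  0.003  -0.9999] j [ 0.1747  0.2974  1.8162  0.0053  1.0369 -1.065 ] -0.0028508505146720067
world [564.4612 204.6498  54.    ] tool travel [-0.0003  0.0208  0.001 ]
```

View pics/u.png

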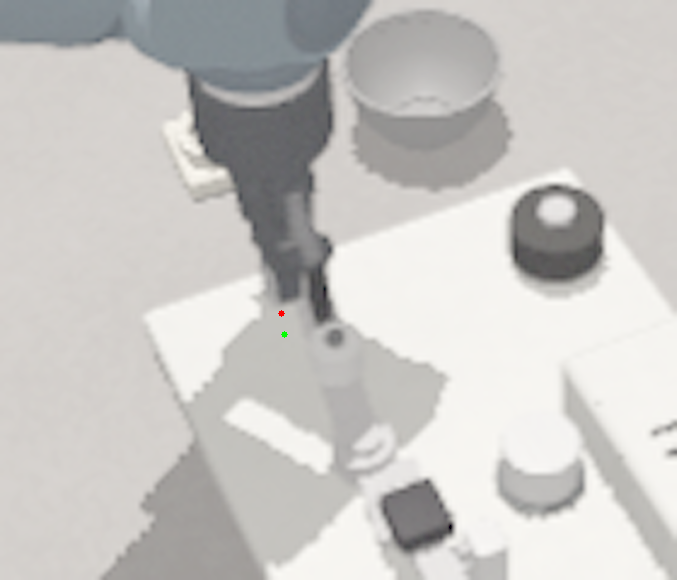

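Contact: about 7 N against the push, and the plate has moved along to (318,290). I'll push on along the arc.

```bash
python3 -m inch '[{"travel":[0,0.006,0],"twist":0.06},{"travel":[0,0.012,0],"twist":0.14},{"travel":[0,0.018,0],"twist":0.22},{"travel":[0,0.024,0],"twist":0.3},{"travel":[-0.002,0.03,0],"twist":0.36},{"travel":[-0.003,0.034,0],"twist":0.42},{"travel":[-0.003,0.034,0],"twist":0.42}]'; python3 st.py 44 97 54; python3 look.py v 130 250 170 310
```

```text
t: 14.65
ee_pos: [575.6, 199.4, 55.2]
ee_rot: [-0.005, 0.918, 0.396, -0.004]
force: [-5.5, 7.3, 2.1]
grip_width: -0.004
t 14.65 p [575.588  199.3538  55.1964] F [-5.5399  7.3406  2.1485] deck [ 28.2426 103.5953] yaw tool y rel deck x -0.42547645007769425 toolz [-0.0119  0.0061 -0.9999] j [ 0.144   0.3482  1.7507  0.0089  1.0536 -0.6757] -0.004131040380458469
world [588.358  188.0082  54.    ] tool travel [0.0005 0.0171 0.001 ]
```

View pics/v.png

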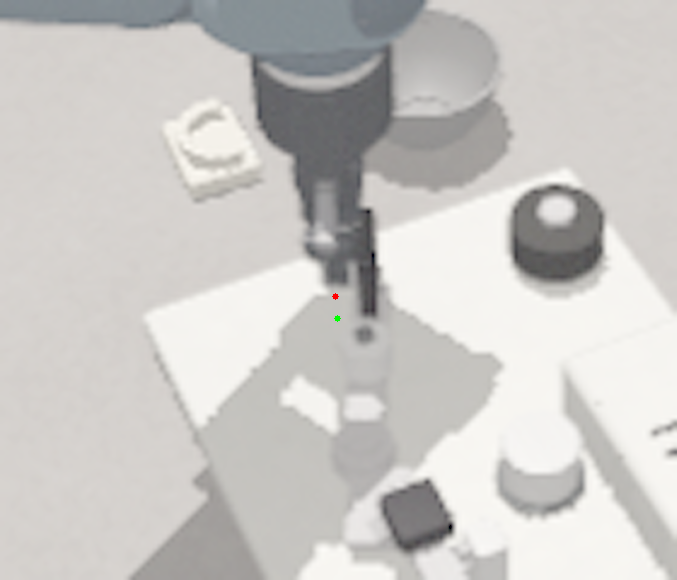

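```bash
python3 -m inch '[{"travel":[0,0.006,0],"twist":0.06},{"travel":[0,0.012,0],"twist":0.12},{"travel":[0,0.017,0],"twist":0.17},{"travel":[0,0.019,0],"twist":0.17},{"travel":[0,0.019,0],"twist":0.17},{"travel":[0,0.019,0],"twist":0.17}]'; python3 st.py 46 96 54; python3 look.py w 130 250 170 310
python3 - <<'E'
from h import *
S=cams.grab_frame("side")
t=nets.place_of("push_face",S);v=nets.place_of("pivot_top",S);print(t,v)
a=-.33;c,s=np.cos(a),np.sin(a);D=np.array([[c,-s],[s,c]]);X0=np.array([515.3,110.5])
for k in t[:1]: print(D.T@(atz(S,k["position"],85)[:2]-X0))
for k in (.45,.5,.55,.6,.65):
    u=np.array([np.sin(k),np.cos(k)]);
    print(k,[ (proj(S,np.append(X0+D@(u*r),z))-[170,130])*4.833 for r,z in((58,77),(127,112),(83,112))])
E
```

```text
t: 15.3
ee_pos: [588.5, 188.3, 55.3]
ee_rot: [-0.007, 0.948, 0.317, -0.005]
force: [-7.9, 8.4, 3.7]
grip_width: 0.001
t 15.3 p [588.5177 188.3147  55.3241] F [-7.9151  8.4264  3.7467] deck [44.0517 97.3417] yaw tool y rel deck x -0.5949870970578099 toolz [-0.0148  0.0095 -0.9998] j [ 0.1215  0.3669  1.7259  0.0128  1.0624 -0.5307] 0.0009738005336789665
world [589.9261 186.4141  54.    ] tool travel [-0.      0.0024  0.0013]
[{'position': [152.5, 251.4], 'confidence': 0.22}] [{'position': [217.7, 244.1], 'confidence': 0.74}]
[112.10876734 207.90581108]
0.45 [array([363.24168115, 333.067105  ]), array([365.43095379, 202.11837232]), array([361.65698177, 257.92649143])]
0.5 [array([368.38386842, 333.14951888]), array([376.50202473, 202.27599746]), array([369.08408102, 258.03772018])]
0.55 [array([373.50271039, 333.42544154]), array([387.52725357, 202.82671917]), array([376.47827182, 258.4193257 ])]
0.6 [array([378.58668539, 333.89434232]), array([398.48497064, 203.76983665]), array([383.82373362, 259.07067183])]
0.65 [array([383.62432708, 334.55530409]), array([409.35354411, 205.10408552]), array([391.10470364, 259.99064178])]
```

View pics/w.png

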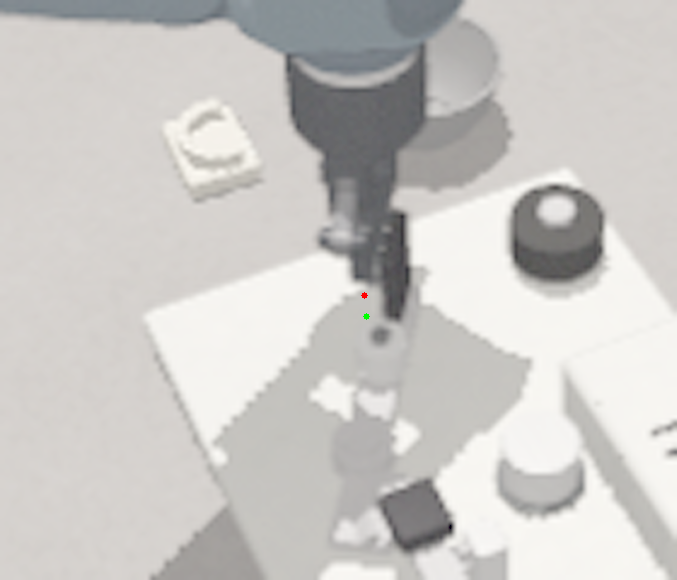

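The roller at (380,335) and the plate's far top corner at (397,212) both match an arm angle of about 0.6 rad. The pad at (416,512) is where it was when latched. One more stillness check before I hand it in.

```bash
python3 look.py x 130 250 170 310; python3 look.py x2 130 250 170 310; python3 look.py x2 130 250 170 310;python3 st.py; python3 -c "
import cv2,numpy as np
a,b=cv2.imread('pics/w.png').astype(int),cv2.imread('pics/x2.png').astype(int);print('diff',abs(a-b).mean(),abs(a-b)[300:400,340:420].max())"
```

```text
t 15.65 p [588.4209 188.3901  55.2846] F [-6.2053  8.1751  4.3911] deck [43.9357 97.3817] yaw tool y rel deck x -0.5948262330685583 toolz [-0.0149  0.0095 -0.9998] j [ 0.1216  0.3668  1.726   0.0128  1.0624 -0.5307] -0.00031679999601035534
diff 0.4353588346151887 30
```

Run:
```python
from h import *
P=cams.grab_frame("top")
im=cv2.resize(P["frame"],(784,588),interpolation=2).astype(float)
cv2.imwrite("pics/y.png",np.clip(255*(im/255)**.5,0,255).astype(np.uint8))
```

```text
(no output)
```

View pics/y.png

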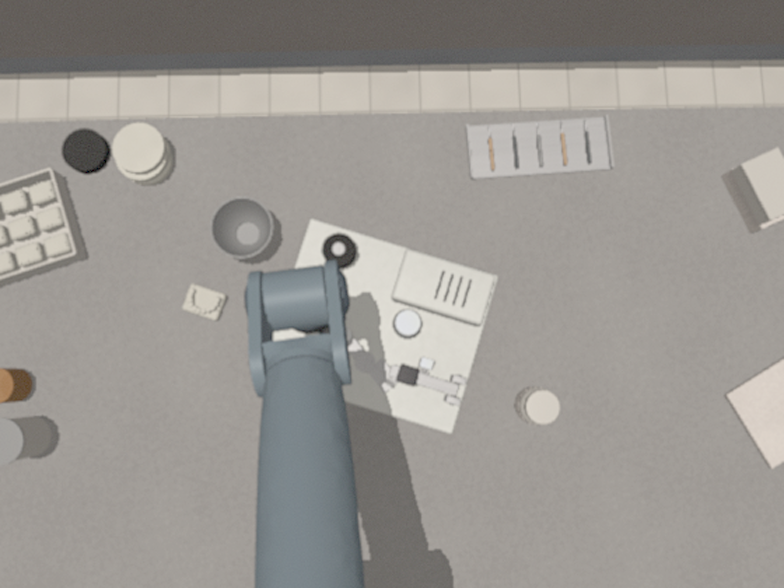

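The pad is still latched at (408,375), and the bowl (243,228), cast (205,302) and jar (541,407) have not moved. The force is a steady 10 N or so. Handing in.

```bash
python3 -c "
from bench import manip; print(manip.job_done())"
```

```text
the job is handed in; nothing more can be done
None
```

I pressed the pawl lever down until its detent held it, then pushed the tensioner arm to about 0.6 rad. I handed the job in while still holding the arm there, at about 16 s of the 38 s.

**Last checks**
- **Lever:** It stayed down with the robot off it. The pad kept its lower position and level shading in both cameras. In the top view it had shifted about 5 px, against the 6.4 px I predicted, so the latch angle is judged from pictures rather than measured.
- **Tensioner arm:** The roller and plate positions in the side view both match about 0.6 rad, clear of the 0.5 needed and of the 0.68 stop. The reaction force was steady at about 10 N and the pose did not change over the last 0.35 s.
- **Bystanders:** The jar, bowl and cast looked unmoved in the final top view.

**What disagreed**
- **First press missed:** Two tries did not touch the pad, because the real fingertips sat about 15–20 mm above the reported TCP instead of 19 mm beyond it. I then lowered until I felt contact. The lever went over, and I stopped when it hit a firm stop at about 24 N.
- **Side force during the push:** The tool also read 4–5 N upward while pushing the plate, probably friction. I did not find the cause.

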